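# Load four furniture feet into their drilling nests

## Robot

A 6-joint arm with a two-finger parallel gripper is mounted at the origin on a cart in front of the work surface, level with it; the furniture and walls round the work are solid. World frame = base frame: x ahead of the robot, y to its left, z up, the work surface at z = 0. Lengths are in m, angles in rad, forces in N, time in s.
With the tool pointing down it reaches from about 0.35 to 0.975 m from the base axis. Payload 4.9 kg.
Tool frame: the origin (TCP) lies between the finger pads; the fingertips stand 17 mm ahead of it and the grasp point (between the pads) lies 2 mm behind it (manip.nose_length is the distance from the TCP to the fingertips, in m); z points along the fingers, y is the line along which they close (so a half turn about z gives the same grasp; the last joint's range is limited). The gripper opens to 85 mm and grips with 20 to 120 N. Pads are 22 mm wide; open, the fingers measure 114 mm over their backs; the gripper's body (76 mm by 85 mm) begins 54 mm behind the grasp point. The pads swing forward as they close: fully open they stand 13 mm farther back than shut.
Start: joints at [1.07, 0.053, 1.613, -0, 1.476, -0.119], TCP at [0.233, 0.58, 0.248] pointing down, gripper open.
Joint ranges: [-3.01, 3.01], [-1.01, 2.22], [0.06, 2.58], [-1.02, 4.17], [0.09, 2.62], [-3.14, 3.14]. Speed limits (rad/s): [2.57, 2.57, 3.14, 3.14, 3.14, 3.14].

## Interface

Orientations are given as a unit quaternion [w, x, y, z].
In Python, from plant import manip gives the robot as it stands. The module is installed in compiled form; this text tells all that it offers.
- The arm moves only by the tool apply_moves, never from a script. Its argument "moves" is a list of rows, each a list of 3 entries, a list of its own where there are three numbers: the turn, a rotation vector about the tool's x, y, z in rad, then the shift along the tool's x, y, z in cm, then the closure, from -1 (fully open) to 1 (shut), so that 0 is half open. A call has 1 to 20 rows; each row is the pose to reach, as a shift and turn from the pose commanded when the call began, along the tool's axes at that moment; what a row does not reach only later rows make up. A row lasts 1/10 s, in which the tool goes at most 50 mm and 8.59 degrees, less where a joint would pass 70% of its speed; a pose out of reach is approached as far as the arm can. A call with a gripper value outside its range is refused whole. The fingers move at their own pace and stop on an object; the grip force is fixed at half the most. Time passes only in rows, so rows that repeat a pose let the fingers close. It gives the time, the measured TCP pose, the force, the opening and the grip force at its end, in the units of the state.
- manip.state(): the state, without advancing time (a new reading comes with each control period).
- manip.grab_frame(name): name is "side" or "top"; returns a dict with "image" (420x560x3 uint8, red, green, blue), "K" (3x3 intrinsics, pixels), "rvec" (rotation vector, rad) and "tvec" (3), from world to camera coordinates, as OpenCV has them. Camera axes: x right, y down, z forward; pixel columns grow to the right and rows downward; lengths in m; the calibration is good to about 2 mm. A picture is of the moment at which its call begins. There is no depth.
- manip.job_done(): hands the job in; it is judged then, once.
Trained networks look in a picture, given as the dict that the camera call returned (one of the last four; its "shot" number tells which), for a name from the list of things; names that differ only in an ending like _2 or _b are one class to them, and where a whole thing is asked for, a point or a joint stands for the part that bears it (a point fixed in the world has none). Each returns a list of dicts, best first, with "score" (0 to 1); they miss things now and then, are a little off and sometimes report something else, mostly with a low value. They report only what shows in the picture. A call takes as long as a camera call. They do not tell look-alikes from the thing itself.
- manip.look_for(picture, label): "location" ([x, y, z] in m, in the coordinates of the camera as it stood for that picture, good to about 4 mm: the middle of the surface that is visible of it).
- manip.silhouettes(picture, label): "pixels" (420x560 bool, what is visible of it).
- manip.spot_point(picture, label): "location" ([x, y, z] in m, in the coordinates of the camera as it stood for that picture, good to about 4 mm: a listed point, or the origin of a listed thing).
The state is a dict: "time": time; "joint_pos": joint angles; "joint_vel": joint speeds; "joint_efforts": joint torques, N m; "tool_pos": TCP position; "tool_rot": TCP orientation; "contact_force": force on the tool from outside, world axes, zero at the start; "ft_torque": the same for the moment, N m; "gripper_width": opening from 0.0 (shut) to 1.0 (fully open); "grasp_force": force on a finger pad.
Only numpy, scipy, OpenCV 4.12 (cv2) and the standard library are available. Lean on these libraries where they do the work, as an engineer would, in place of code of your own. Each camera call takes 0.05 s, during which the arm holds its last target. There are 200 camera calls.

## Task

Four dark wooden furniture feet stand about the bench. For drilling, set each one upright in the plywood nest whose recess matches its shape and size, the right way up and seated flat on the floor of the recess. Leave the small turned drawer knob where it stands.

Things in the scene. Friction and masses are not known exactly. Their poses are not given: they have to be found in the camera images.
- wide_foot_mid (a point): Loose dark-wood furniture foot, round, 60 mm in diameter, with straight upright sides, 70 mm high; standing on the table, steel plate on top, about 0.15 kg. The point is its centre, 35 mm above its underside; z is up. Tall fixtures nearby: toggle clamp 175 mm, vice and cabinet (one drawer part open) 155 mm; most gripper room closing along world y.
- slim_foot_mid (a point): Loose dark-wood furniture foot, round, 40 mm in diameter, with straight upright sides, 70 mm high; standing on the table, steel plate on top, about 0.15 kg. The point is its centre, 35 mm above its underside; z is up. Tall fixtures nearby: toggle clamp 175 mm, vice and cabinet (one drawer part open) 155 mm; most gripper room closing along world y.
- square_foot_mid (a point): Loose dark-wood furniture foot, square in plan, 44 x 44 mm, its sides along its own x and y, with straight upright sides, 70 mm high; standing on the table, steel plate on top, about 0.15 kg. The point is its centre, 35 mm above its underside; z is up. Tall fixtures nearby: toggle clamp 175 mm, vice and cabinet (one drawer part open) 155 mm; most gripper room closing along world y.
- oblong_foot_mid (a point): Loose dark-wood furniture foot, oblong in plan, 64 mm along its own x and 36 mm along its own y, with straight upright sides, 70 mm high; standing on the table, steel plate on top, about 0.15 kg. The point is its centre, 35 mm above its underside; z is up. Tall fixtures nearby: toggle clamp 175 mm, vice and cabinet (one drawer part open) 155 mm; most gripper room closing along world y.
- wide_nest: Plywood plate 96 x 96 mm, 12 mm thick, fixed to the table, with one central grey-felted round recess, 76 mm in diameter, 8 mm deep (its floor is 4 mm above the table). Origin at the centre of its underside; z is up.
- slim_nest: Plywood plate 90 x 90 mm, 12 mm thick, fixed to the table, with one central grey-felted round recess, 56 mm in diameter, 8 mm deep (its floor is 4 mm above the table). Origin at the centre of its underside; z is up.
- square_nest: Plywood plate 90 x 90 mm, 12 mm thick, fixed to the table, with one central grey-felted square recess, 60 x 60 mm, sides along its own x and y, 8 mm deep (its floor is 4 mm above the table). Origin at the centre of its underside; z is up.
- oblong_nest: Plywood plate 100 (x) x 76 (y) mm, 12 mm thick, fixed to the table, with one central grey-felted oblong recess, 80 mm along its own x and 52 mm along its own y, 8 mm deep (its floor is 4 mm above the table). Origin at the centre of its underside; z is up.
- drawer_knob_mid (a point): Small loose turned drawer knob of dark wood, mushroom-shaped, 38 mm in diameter, 29 mm high; not a foot and to be left alone. The point is its centre, half-way up.
Things that resemble listed ones, but are neither listed nor needed, are in the scene too. Leave any purple or turquoise look-alike of the part that bears slim_foot_mid alone.

How it is judged:
By the outcome, as a careful person would: the job done as asked, in the order asked, and still so for the second after the job is handed in, with the robot touching nothing.
It also fails if it takes over 138 s, if anything falls off the work surface, if the arm or the gripper's body presses on something with over 40 N, if the wrist force passes 120 N, or if a joint passes its speed limit or range.

## Working session

There is one attempt and no reset: what is moved stays moved. The work goes in short steps, Python scripts to look and compute and a tool call to move; the robot and the scene stay as the last step left them, time stands still between calls to the robot, and variables do not carry over. Pictures are saved under pics/ and viewed, at most 14 in all, crops included, and the job is handed in when it is done.

Besides the shell and the picture viewer there is one more tool, called after ">>>" as name([rows], argument=value, ...), one row to a line, values as JSON. apply_moves: Moves the arm, as the interface text tells. Its arguments: {"type":"object","properties":{"moves":{"type":"array"}},"required":["moves"]}

```bash
mkdir -p pics; cat > h.py <<'E'
from plant import manip
import numpy as np, cv2
def grab(n,save=None):
    p=manip.grab_frame(n)
    if save: cv2.imwrite('pics/'+save,cv2.cvtColor(p['image'],cv2.COLOR_RGB2BGR))
    return p
def w(p,l):
    R=cv2.Rodrigues(np.array(p['rvec'],float))[0]
    return R.T@(np.array(l)-np.array(p['tvec']).ravel())
def px(p,X):
    return cv2.projectPoints(np.array(X,float).reshape(-1,1,3),np.array(p['rvec'],float),np.array(p['tvec'],float),p['K'],None)[0].reshape(-1,2)
def ray(p,uv,z):
    R=cv2.Rodrigues(np.array(p['rvec'],float))[0];C=-R.T@np.array(p['tvec']).ravel()
    d=R.T@np.linalg.inv(p['K'])@np.array([uv[0],uv[1],1.]);return C+d*(z-C[2])/d[2]
E
python3 - <<'E'
from h import *
np.set_printoptions(precision=3,suppress=True)
for c in ['top','side']:
    p=grab(c,c+'0.png')
    R=cv2.Rodrigues(np.array(p['rvec'],float))[0];print(c,'cam',-R.T@np.array(p['tvec']).ravel())
    for l in ['wide_foot_mid','slim_foot_mid','square_foot_mid','oblong_foot_mid','wide_nest','slim_nest','square_nest','oblong_nest','drawer_knob_mid']:
        for d in manip.spot_point(p,l):
            X=w(p,d['location']);print(c,l,round(d['score'],2),X,px(p,X)[0].round())
print(manip.state())
E
```

```text
top cam [ 0.272 -0.098  1.231]
top wide_foot_mid 0.7 [0.405 0.347 0.034] [123. 253.]
top slim_foot_mid 0.81 [0.413 0.19  0.034] [179. 251.]
top slim_foot_mid 0.78 [0.496 0.334 0.039] [130. 221.]
top slim_foot_mid 0.72 [0.489 0.132 0.038] [200. 224.]
top slim_foot_mid 0.67 [0.327 0.154 0.034] [190. 282.]
top square_foot_mid 0.87 [ 0.697 -0.011  0.034] [252. 156.]
top oblong_foot_mid 0.75 [0.528 0.002 0.035] [247. 212.]
top wide_nest 0.66 [ 0.585 -0.319  0.002] [356. 196.]
top wide_nest 0.44 [ 0.699 -0.011  0.032] [252. 155.]
top wide_nest 0.34 [ 0.6   -0.183  0.   ] [310. 191.]
top slim_nest 0.75 [ 0.6   -0.181  0.003] [309. 191.]
top square_nest 0.63 [ 0.444 -0.373 -0.002] [375. 243.]
top square_nest 0.52 [ 0.454 -0.2    0.001] [316. 239.]
top drawer_knob_mid 0.44 [ 0.486 -0.53   0.013] [430. 228.]
side cam [ 0.476 -1.267  0.751]
side wide_foot_mid 0.86 [0.411 0.348 0.036] [244. 149.]
side slim_foot_mid 0.64 [0.324 0.157 0.035] [216. 173.]
side slim_foot_mid 0.59 [0.493 0.13  0.032] [268. 178.]
side slim_foot_mid 0.59 [0.499 0.335 0.032] [269. 152.]
side slim_foot_mid 0.55 [0.418 0.1
[... 263 characters left out ...]
est 0.76 [ 0.449 -0.372 -0.001] [251. 290.]
side oblong_nest 0.95 [ 0.458 -0.2    0.001] [256. 246.]
side drawer_knob_mid 0.69 [ 0.493 -0.523  0.014] [271. 332.]
side drawer_knob_mid 0.18 [ 0.449 -0.373  0.001] [251. 289.]
{'time': 1.0, 'joint_pos': array([ 1.07 ,  0.053,  1.613,  0.   ,  1.476, -0.119]), 'joint_vel': array([-0.001, -0.001,  0.001, -0.   , -0.   ,  0.002]), 'joint_efforts': array([  0.002, -39.366, -37.049,   0.   ,   0.   ,  -0.   ]), 'tool_pos': array([0.233, 0.58 , 0.248]), 'tool_rot': array([0.   , 0.19 , 0.982, 0.   ]), 'contact_force': array([ 0.196, -0.101,  0.058]), 'ft_torque': array([-0.004,  0.005,  0.016]), 'grasp_force': 0.0, 'gripper_width': 1.0023585169391478}
```

View pics/top0.png

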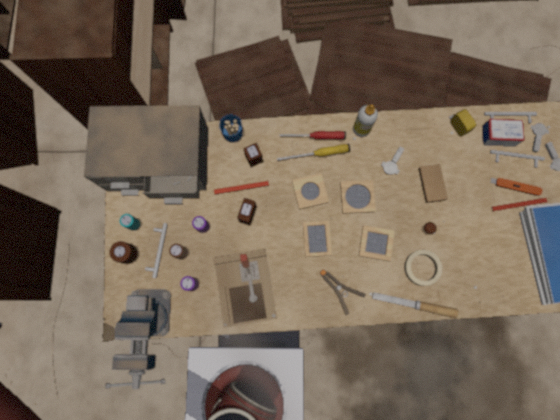

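View pics/side0.png

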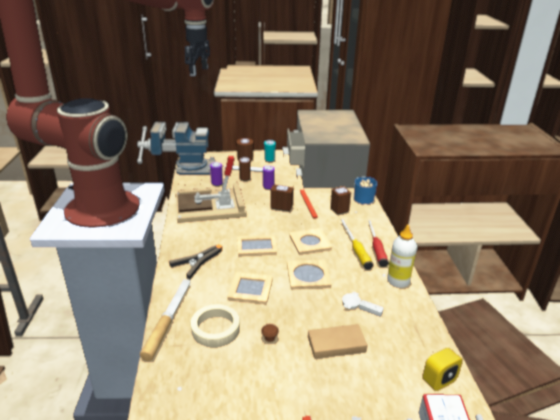

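The dark round slim candidate is at top (177,251). The turquoise one at (130,221) and the purple ones at (200,224) and (188,283) are look-alikes. I'll check this in an enlarged crop.

```bash
python3 - <<'E'
import cv2
a=cv2.imread('pics/top0.png')
f=cv2.resize(a[130:300,100:280],None,fx=3.5,fy=3.5,interpolation=cv2.INTER_CUBIC)
cv2.imwrite('pics/c1.png',f)
cv2.imwrite('pics/c2.png',cv2.resize(a[165:270,285:405],None,fx=5.6,fy=5.6,interpolation=cv2.INTER_CUBIC))
E
```

```text
(no output)
```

View pics/c1.png

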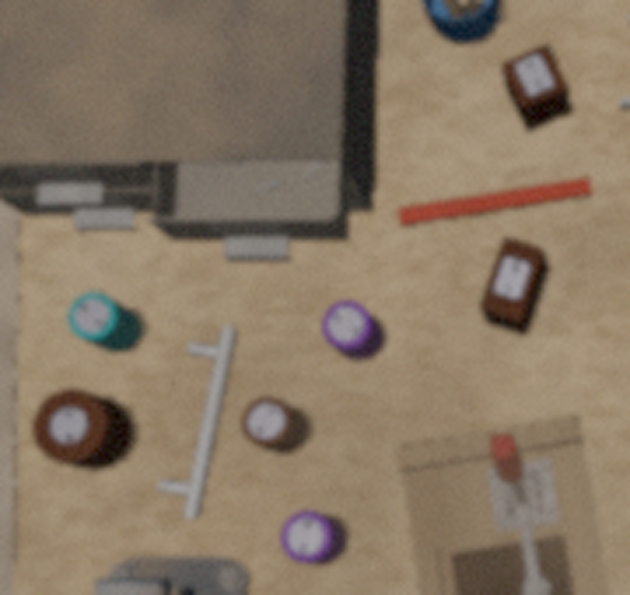

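View pics/c2.png

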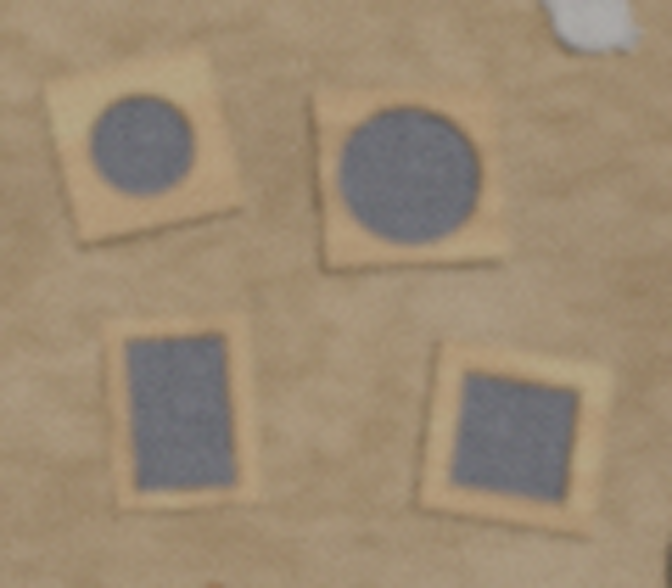

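Confirmed: the slim foot is the dark one at c1 (268,425), which is top (177,251). The purple feet at c1 (348,328) and (308,537) and the turquoise one at (95,318) have coloured rims. c2 shows the nests: slim (143,145), wide (410,175), oblong (182,413), square (515,437). Next I'll fit poses to the silhouettes.

```bash
cat >> h.py <<'E'
from scipy.optimize import minimize
def shape(a,b,yaw,h,rnd):
    if rnd: t=np.linspace(0,2*np.pi,40);q=np.c_[a/2*np.cos(t),a/2*np.sin(t)]
    else: q=np.array([[a,b],[-a,b],[-a,-b],[a,-b]])/2
    c,s=np.cos(yaw),np.sin(yaw);q=q@np.array([[c,s],[-s,c]])
    return np.vstack([np.c_[q,0*q[:,0]],np.c_[q,0*q[:,0]+h]])
def fit(items,x0,a,b,h,rnd,yaw0s):
    # items: list of (picture, mask); supersampled soft IoU
    S=8;best=None
    M=[]
    for p,m in items:
        r,c=np.nonzero(m);r0,r1,c0,c1=r.min()-8,r.max()+9,c.min()-8,c.max()+9
        mm=cv2.resize(m[r0:r1,c0:c1].astype(np.float32),None,fx=S,fy=S,interpolation=cv2.INTER_LINEAR)>.5
        M.append((p,mm,r0,c0))
    def cost(v):
        t=0
        for p,mm,r0,c0 in M:
            P=px(p,shape(a,b,v[2]*10,h,rnd)+[v[0],v[1],0])
            P=((P-[c0,r0]+.5)*S).astype(np.float32)
            im=np.zeros(mm.shape,np.uint8);cv2.fillConvexPoly(im,cv2.convexHull(P).round().astype(int),1);im=im>0
            t+=1-(im&mm).sum()/(im|mm).sum()
        return t/len(M)
    for y in yaw0s:
        s=np.array([[0,0,0],[.006,0,0],[0,.006,0],[0,0,.015]])+[x0[0],x0[1],y/10]
        r=minimize(cost,s[0],method='Nelder-Mead',options=dict(initial_simplex=s,xatol=1e-4,fatol=1e-4))
        if best is None or r.fun<best.fun:best=r
    return best.x[0],best.x[1],best.x[2]*10,best.fun
def near(p,l,x0,h):
    u=px(p,[x0[0],x0[1],h/2])[0].round().astype(int)
    ms=[d['pixels'] for d in manip.silhouettes(p,l)]
    ms=[m for m in ms if m[u[1]-2:u[1]+3,u[0]-2:u[0]+3].any()]
    return ms[0] if ms else None
E
python3 - <<'E'
from h import *
T=grab('top');S=grab('side')
L=[('wide_foot_mid',(.408,.347),.06,.06,.07,1),('slim_foot_mid',(.416,.19),.04,.04,.07,1),('square_foot_mid',(.70,-.011),.044,.044,.07,0),('oblong_foot_mid',(.528,.004),.064,.036,.07,0),
('wide_nest',(.584,-.321),.096,.096,.012,0),('slim_nest',(.601,-.178),.09,.09,.012,0),('square_nest',(.447,-.372),.09,.09,.012,0),('oblong_nest',(.457,-.2),.1,.076,.012,0)]
for l,x0,a,b,h,r in L:
    t=near(T,l,x0,h);s=near(S,l,x0,h)
    ys=[0] if r else ([0.3,-.3,.9,-.9] if a==b else [0,.5,-.5,1,-1])
    for n,it in (('top',[(T,t)]),('side',[(S,s)]),('both',[(T,t),(S,s)])):
        if any(m is None for _,m in it): print(l,n,'none');continue
        print(l,n,np.round(fit(it,x0,a,b,h,r,ys),4))
E
```

```text
wide_foot_mid top [0.4072 0.3454 0.1199 0.0951]
wide_foot_mid side [ 0.412   0.351  -0.15    0.2246]
wide_foot_mid both [0.4091 0.3463 0.0642 0.1759]
slim_foot_mid top [0.4122 0.1898 0.1748 0.108 ]
slim_foot_mid side [0.4156 0.1969 0.0398 0.1082]
slim_foot_mid both [0.4146 0.1923 0.0536 0.1393]
square_foot_mid top [ 0.6997 -0.0136  0.3866  0.1088]
square_foot_mid side [ 0.7033 -0.011   0.3324  0.0726]
square_foot_mid both [ 0.7022 -0.013   0.4015  0.105 ]
oblong_foot_mid top [ 0.5275  0.0006 -0.3182  0.0624]
oblong_foot_mid side [ 0.5308  0.0009 -0.2276  0.0717]
oblong_foot_mid both [ 5.294e-01  5.000e-04 -3.119e-01  8.790e-02]
wide_nest top [ 0.5828 -0.3225  1.6313  0.0414]
wide_nest side [ 0.5858 -0.3207  0.0511  0.0313]
wide_nest both [ 0.5843 -0.3217  0.0479  0.0533]
slim_nest top [ 0.5979 -0.1819 -1.342   0.0865]
slim_nest side [ 0.6014 -0.1803 -1.325   0.0388]
slim_nest both [ 0.6008 -0.1809  0.2362  0.0729]
square_nest top [ 0.4458 -0.374  -0.1704  0.0787]
square_nest side [ 0.4468 -0.3702 -0.1719  0.055 ]
square_nest both [ 0.4465 -0.3724 -0.1684  0.0784]
oblong_nest top [ 0.4561 -0.2008  0.0634  0.0428]
oblong_nest side [ 0.4592 -0.1989  0.0733  0.0428]
oblong_nest both [ 0.4581 -0.1999  0.0705  0.0567]
```

```bash
cat > g.py <<'E'
import sys
from plant import manip
import numpy as np
from scipy.spatial.transform import Rotation as Ro
# args: x,y,z,angle(deg of tool y in world) ...
s=manip.state();q=s['tool_rot'];R0=Ro.from_quat([q[1],q[2],q[3],q[0]])
for a in sys.argv[1:]:
    x,y,z,d=map(float,a.split(','));d=np.radians(d)
    R1=Ro.from_matrix(np.array([[-np.sin(d),np.cos(d),0],[np.cos(d),np.sin(d),0],[0,0,-1]]).T@np.eye(3)) if 0 else Ro.from_matrix(np.column_stack([[-np.sin(d),np.cos(d),0],[np.cos(d),np.sin(d),0],[0,0,-1]]))
    print(a,'turn',(R0.inv()*R1).as_rotvec().round(3),'cm',(R0.inv().apply(np.array([x,y,z])-s['tool_pos'])*100).round(2))
print(s['time'],s['tool_pos'].round(4),s['joint_pos'].round(2),np.degrees(np.arctan2(*R0.as_matrix()[1::-1,1])))
E
sed -i 's/ if 0 else.*$//; s/R1=Ro.from_matrix(.*/R1=Ro.from_matrix(np.column_stack([[-np.sin(d),np.cos(d),0],[np.cos(d),np.sin(d),0],[0,0,-1]]))/' g.py
python3 g.py .409,.347,.22,90 .409,.347,.09,90 .409,.347,.04,90
```

```text
.409,.347,.22,90 turn [-0.    -0.    -0.382] cm [-25.03 -15.06   2.83]
.409,.347,.09,90 turn [-0.    -0.    -0.382] cm [-25.03 -15.06  15.83]
.409,.347,.04,90 turn [-0.    -0.    -0.382] cm [-25.03 -15.06  20.83]
1.9 [0.2329 0.58   0.2483] [ 1.07  0.05  1.61  0.    1.48 -0.12] 68.12358036279791
```

>>> apply_moves([
  [[0,0,-0.382],[-25,-15.1,2.8],-1],
  [[0,0,-0.382],[-25,-15.1,2.8],-1],
  [[0,0,-0.382],[-25,-15.1,2.8],-1],
  [[0,0,-0.382],[-25,-15.1,2.8],-1],
  [[0,0,-0.382],[-25,-15.1,2.8],-1],
  [[0,0,-0.382],[-25,-15.1,2.8],-1],
  [[0,0,-0.382],[-25,-15.1,2.8],-1],
  [[0,0,-0.382],[-25,-15.1,2.8],-1],
  [[0,0,-0.382],[-25,-15.1,6],-1],
  [[0,0,-0.382],[-25,-15.1,9],-1],
  [[0,0,-0.382],[-25,-15.1,12],-1],
  [[0,0,-0.382],[-25,-15.1,12],-1],
])

```text
time: 3.1
tool_pos: [0.4049, 0.3462, 0.1236]
tool_rot: [-0.004, -0.001, 1.0, -0.002]
contact_force: [0.1, -0.6, -1.2]
gripper_width: 1.0
grasp_force: 0.0
```

```bash
python3 g.py .409,.347,.09,90 .409,.347,.04,90; python3 -c "
from h import *
p=grab('side');cv2.imwrite('pics/s1.png',cv2.cvtColor(cv2.resize(p['image'][80:230,150:350],None,fx=4,fy=4,interpolation=cv2.INTER_CUBIC),cv2.COLOR_RGB2BGR))"
```

```text
.409,.347,.09,90 turn [-0.005 -0.008  0.002] cm [-0.44  0.1   3.35]
.409,.347,.04,90 turn [-0.005 -0.008  0.002] cm [-0.48  0.12  8.35]
3.1 [0.4049 0.3462 0.1236] [ 0.57 -0.05  1.93  0.    1.27 -1.01] 90.1418539110405
```

View pics/s1.png

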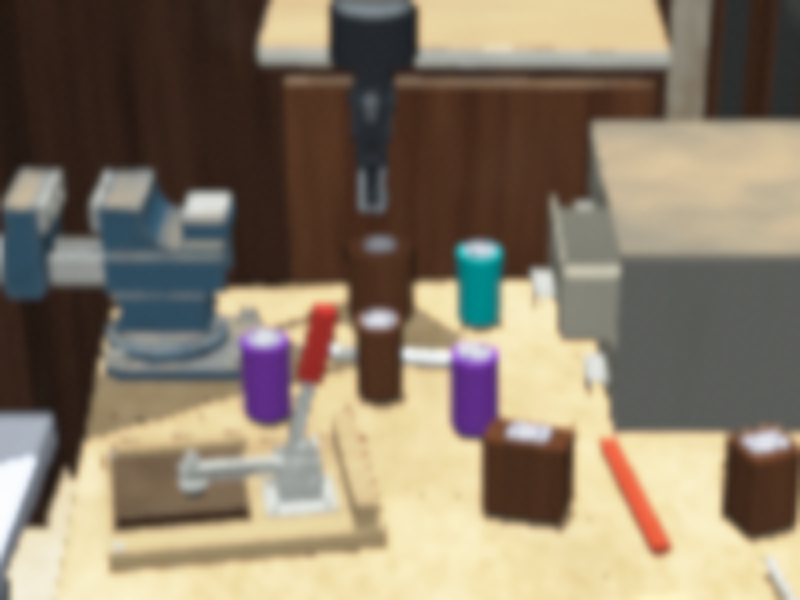

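The view shows the open gripper at (373,190), right above the wide foot at (380,270), with the vice well clear. I'll descend and grip.

>>> apply_moves([
  [[0,0,0],[0,0,2],-1],
  [[0,0,0],[0,0,4],-1],
  [[0,0,0],[0,0,6],-1],
  [[0,0,0],[0,0,8],-1],
  [[0,0,0],[0,0,8.7],-1],
  [[0,0,0],[0,0,8.7],-1],
  [[0,0,0],[0,0,8.7],1],
  [[0,0,0],[0,0,8.7],1],
  [[0,0,0],[0,0,8.7],1],
  [[0,0,0],[0,0,8.7],1],
  [[0,0,0],[0,0,8.7],1],
  [[0,0,0],[0,0,8.7],1],
  [[0,0,0],[0,0,8.7],1],
  [[0,0,0],[0,0,8.7],1],
])

```text
time: 4.55
tool_pos: [0.41, 0.3477, 0.0435]
tool_rot: [0.002, -0.0, 1.0, 0.001]
contact_force: [-1.3, 0.2, 5.4]
gripper_width: 0.69
grasp_force: 64.9
```

```bash
python3 g.py .409,.347,.25,90 .584,-.322,.25,90 .584,-.322,.07,90
```

```text
.409,.347,.25,90 turn [0.002 0.003 0.   ] cm [  0.04  -0.03 -20.65]
.584,-.322,.25,90 turn [0.002 0.003 0.   ] cm [-17.45 -66.93 -20.74]
.584,-.322,.07,90 turn [0.002 0.003 0.   ] cm [-17.39 -66.97  -2.74]
4.55 [0.41   0.3477 0.0435] [ 0.56  0.07  1.97  0.    1.11 -1.01] 90.01145808601547
```

>>> apply_moves([
  [[0,0,0],[0,0,-5],1],
  [[0,0,0],[0,0,-10],1],
  [[0,0,0],[0,0,-15],1],
  [[0,0,0],[0,0,-21],1],
  [[0,0,0],[0,0,-21],1],
  [[0,0,0],[-2.6,-10,-21],1],
  [[0,0,0],[-17.5,-66.9,-21],1],
  [[0,0,0],[-17.5,-66.9,-21],1],
  [[0,0,0],[-17.5,-66.9,-21],1],
  [[0,0,0],[-17.5,-66.9,-21],1],
  [[0,0,0],[-17.5,-66.9,-21],1],
  [[0,0,0],[-17.5,-66.9,-21],1],
  [[0,0,0],[-17.5,-66.9,-21],1],
  [[0,0,0],[-17.5,-66.9,-21],1],
  [[0,0,0],[-17.5,-66.9,-21],1],
  [[0,0,0],[-17.5,-66.9,-21],1],
  [[0,0,0],[-17.5,-66.9,-21],1],
  [[0,0,0],[-17.5,-66.9,-21],1],
  [[0,0,0],[-17.5,-66.9,-21],1],
  [[0,0,0],[-17.5,-66.9,-21],1],
])

```text
time: 6.55
tool_pos: [0.583, -0.3267, 0.2486]
tool_rot: [-0.001, 0.002, 1.0, 0.0]
contact_force: [0.4, 1.0, -1.8]
gripper_width: 0.686
grasp_force: 66.4
```

```bash
python3 g.py .584,-.322,.06,90 .584,-.322,.048,90; python3 - <<'E'
from h import *
s=manip.state();x0=s['tool_pos'];print(s['gripper_width'],s['grasp_force'])
for c in('top','side'):
    p=grab(c)
    for d in manip.spot_point(p,'wide_foot_mid'): print(c,d['score'],w(p,d['location'])-x0)
E
```

```text
.584,-.322,.06,90 turn [ 0.    -0.003 -0.005] cm [-0.15  0.47 18.86]
.584,-.322,.048,90 turn [ 0.    -0.003 -0.005] cm [-0.15  0.47 20.06]
6.55 [ 0.583  -0.3267  0.2486] [-0.62  0.15  1.5  -0.    1.49 -2.19] 89.72556438231123
0.6858906786933443 66.3961672782898
side 0.8 [ 0.00370102  0.00664726 -0.00487468]
```

>>> apply_moves([
  [[0,0,0],[0,0,4],1],
  [[0,0,0],[0,0,8],1],
  [[0,0,0],[0,0,12],1],
  [[0,0,0],[0,0,15],1],
  [[0,0,0],[0,0,17.5],1],
  [[0,0,0],[0,0,18.5],1],
  [[0,0,0],[0,0,19.2],1],
  [[0,0,0],[0,0,19.6],1],
  [[0,0,0],[0,0,19.9],1],
  [[0,0,0],[0,0,20],1],
  [[0,0,0],[0,0,20],1],
  [[0,0,0],[0,0,20],1],
])

```text
time: 7.95
tool_pos: [0.5841, -0.3226, 0.0521]
tool_rot: [0.001, -0.0, 1.0, -0.0]
contact_force: [-0.8, 0.1, -2.5]
gripper_width: 0.691
grasp_force: 66.4
```

>>> apply_moves([
  [[0,0,0],[0,0,0.2],1],
  [[0,0,0],[0,0,0.4],1],
  [[0,0,0],[0,0,0.45],1],
  [[0,0,0],[0,0,0.45],1],
  [[0,0,0],[0,0,0.45],1],
])

```text
time: 8.45
tool_pos: [0.5839, -0.3225, 0.0476]
tool_rot: [0.0, -0.0, 1.0, -0.0]
contact_force: [-2.7, 1.3, 3.8]
gripper_width: 0.686
grasp_force: 66.8
```

>>> apply_moves([
  [[0,0,0],[0,0,0],0.2],
  [[0,0,0],[0,0,0],0],
  [[0,0,0],[0,0,0],-0.5],
  [[0,0,0],[0,0,0],-1],
  [[0,0,0],[0,0,0],-1],
  [[0,0,0],[0,0,0],-1],
  [[0,0,0],[0,0,-3],-1],
  [[0,0,0],[0,0,-6],-1],
  [[0,0,0],[0,0,-10],-1],
  [[0,0,0],[0,0,-15],-1],
  [[0,0,0],[0,0,-20],-1],
  [[0,0,0],[0,0,-20],-1],
])

```text
time: 9.65
tool_pos: [0.5872, -0.3246, 0.2579]
tool_rot: [0.007, -0.0, 1.0, -0.005]
contact_force: [0.8, -0.8, 1.1]
gripper_width: 1.0
grasp_force: 0.0
```

```bash
python3 g.py .414,.191,.25,90 .414,.191,.04,90; python3 - <<'E'
from h import *
T=grab('top');S=grab('side')
for n,p in(('t',T),('s',S)):
    m=near(p,'wide_foot_mid',(.584,-.322),.07)
    if m is not None: print(n,np.round(fit([(p,m)],(.584,-.322),.06,.06,.07,1,[0]),4))
    for d in manip.spot_point(p,'wide_foot_mid'): print(d['score'],w(p,d['location']))
E
```

```text
.414,.191,.25,90 turn [-0.01   0.014  0.   ] cm [1.731e+01 5.157e+01 4.000e-02]
.414,.191,.04,90 turn [-0.01   0.014  0.   ] cm [17.61 51.78 21.03]
9.65 [ 0.5872 -0.3246  0.2579] [-0.62  0.14  1.5  -0.    1.48 -2.19] 90.01320479229501
s [ 0.5852 -0.3147  0.0016  0.0733]
0.57 [ 0.58748333 -0.32371941  0.04192664]
```

>>> apply_moves([
  [[0,0,0],[17,51.4,0],-1],
  [[0,0,0],[17,51.4,0],-1],
  [[0,0,0],[17,51.4,0],-1],
  [[0,0,0],[17,51.4,0],-1],
  [[0,0,0],[17,51.4,0],-1],
  [[0,0,0],[17,51.4,0],-1],
  [[0,0,0],[17,51.4,0],-1],
  [[0,0,0],[17,51.4,0],-1],
  [[0,0,0],[17,51.4,0],-1],
  [[0,0,0],[17,51.4,0],-1],
  [[0,0,0],[17,51.4,0],-1],
  [[0,0,0],[17,51.4,0],-0.4],
  [[0,0,0],[17,51.4,0],-0.4],
  [[0,0,0],[17,51.4,4],-0.4],
  [[0,0,0],[17,51.4,8],-0.4],
  [[0,0,0],[17,51.4,11],-0.4],
  [[0,0,0],[17,51.4,12],-0.4],
  [[0,0,0],[17,51.4,12],-0.4],
  [[0,0,0],[17,51.4,12],-0.4],
])

```text
time: 11.85
tool_pos: [0.4149, 0.1913, 0.1282]
tool_rot: [0.001, 0.001, 1.0, 0.0]
contact_force: [0.5, -0.8, 1.1]
gripper_width: 0.698
grasp_force: 0.0
```

```bash
python3 g.py .414,.192,.05,90 ; python3 -c "
from h import *
p=grab('side');a=cv2.resize(p['image'][110:200,190:310],None,fx=4,fy=4,interpolation=cv2.INTER_CUBIC)
p=grab('top');b=cv2.resize(p['image'][205:295,120:240],None,fx=4,fy=4,interpolation=cv2.INTER_CUBIC)
cv2.imwrite('pics/s2.png',cv2.cvtColor(np.hstack([a[:,:400],b[:,:400]]),cv2.COLOR_RGB2BGR))"
```

```text
.414,.192,.05,90 turn [ 0.     0.002 -0.001] cm [0.1  0.07 7.82]
11.85 [0.4149 0.1913 0.1282] [ 0.27 -0.26  2.11 -0.    1.29 -1.3 ] 89.93287530056465
```

View pics/s2.png

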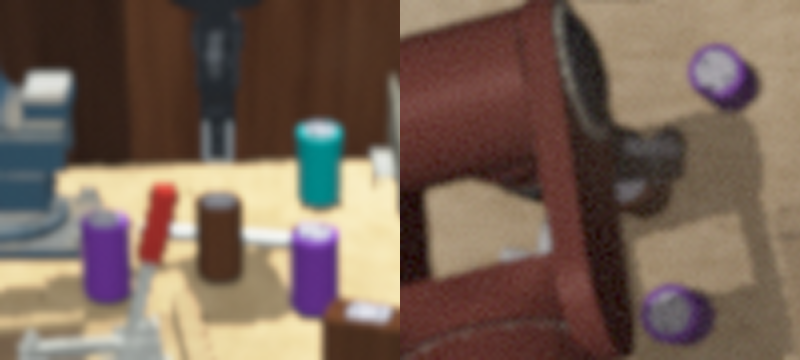

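The gripper at (219,140) is centred over the dark slim foot at (219,237), and the handle lies low behind it. I'll descend and grip.

>>> apply_moves([
  [[0,0,0],[0,0,2],-0.4],
  [[0,0,0],[0,0,4],-0.4],
  [[0,0,0],[0,0,6],-0.4],
  [[0,0,0],[0,0,7.3],-0.4],
  [[0,0,0],[0,0,7.8],-0.4],
  [[0,0,0],[0,0,7.8],-0.4],
  [[0,0,0],[0,0,7.8],1],
  [[0,0,0],[0,0,7.8],1],
  [[0,0,0],[0,0,7.8],1],
  [[0,0,0],[0,0,7.8],1],
  [[0,0,0],[0,0,7.8],1],
  [[0,0,0],[0,0,7.8],1],
  [[0,0,0],[0,0,7.8],1],
])

```text
time: 13.25
tool_pos: [0.4149, 0.1921, 0.0503]
tool_rot: [0.001, -0.0, 1.0, 0.0]
contact_force: [-0.3, 0.1, 4.9]
gripper_width: 0.455
grasp_force: 60.3
```

```bash
python3 g.py .6,-.181,.25,90
```

```text
.6,-.181,.25,90 turn [0.001 0.003 0.   ] cm [-18.56 -37.3  -19.96]
13.25 [0.4149 0.1921 0.0503] [ 0.27 -0.14  2.15  0.    1.13 -1.3 ] 90.01314275967476
```

>>> apply_moves([
  [[0,0,0],[0,0,-5],1],
  [[0,0,0],[0,0,-10],1],
  [[0,0,0],[0,0,-15],1],
  [[0,0,0],[0,0,-20.5],1],
  [[0,0,0],[0,0,-20.5],1],
  [[0,0,0],[-18.5,-37.3,-20.5],1],
  [[0,0,0],[-18.5,-37.3,-20.5],1],
  [[0,0,0],[-18.5,-37.3,-20.5],1],
  [[0,0,0],[-18.5,-37.3,-20.5],1],
  [[0,0,0],[-18.5,-37.3,-20.5],1],
  [[0,0,0],[-18.5,-37.3,-20.5],1],
  [[0,0,0],[-18.5,-37.3,-20.5],1],
  [[0,0,0],[-18.5,-37.3,-20.5],1],
  [[0,0,0],[-18.5,-37.3,-20.5],1],
  [[0,0,0],[-18.5,-37.3,-20.5],1],
  [[0,0,0],[-18.5,-37.3,-20.5],1],
  [[0,0,0],[-18.5,-37.3,-20.5],1],
  [[0,0,0],[-18.5,-37.3,-16],1],
  [[0,0,0],[-18.5,-37.3,-12],1],
  [[0,0,0],[-18.5,-37.3,-12],1],
])

```text
time: 15.25
tool_pos: [0.5943, -0.1779, 0.1616]
tool_rot: [-0.006, -0.001, 1.0, 0.003]
contact_force: [-0.6, 0.2, -2.3]
gripper_width: 0.456
grasp_force: 61.0
```

>>> apply_moves([
  [[0,0,0],[0,0,4],1],
  [[0,0,0],[0,0,7],1],
  [[0,0,0],[0,0,9],1],
  [[0,0,0],[0,0,10],1],
  [[0,0,0],[0,0,10.8],1],
  [[0,0,0],[0,0,11.1],1],
  [[0,0,0],[0,0,11.1],1],
  [[0,0,0],[0,0,11.1],1],
  [[0,0,0],[0,0,11.1],1],
])

```text
time: 16.15
tool_pos: [0.5994, -0.1816, 0.059]
tool_rot: [0.001, -0.0, 1.0, -0.0]
contact_force: [0.1, 0.1, -0.6]
gripper_width: 0.453
grasp_force: 61.0
```

Now 4.5 mm more, release and lift.

>>> apply_moves([
  [[0,0,0],[0,0,0.2],1],
  [[0,0,0],[0,0,0.4],1],
  [[0,0,0],[0,0,0.45],1],
  [[0,0,0],[0,0,0.45],1],
  [[0,0,0],[0,0,0.45],0.2],
  [[0,0,0],[0,0,0.45],0],
  [[0,0,0],[0,0,0.45],-0.5],
  [[0,0,0],[0,0,0.45],-0.5],
  [[0,0,0],[0,0,0.45],-0.5],
  [[0,0,0],[0,0,0.45],-0.5],
  [[0,0,0],[0,0,-3],-0.5],
  [[0,0,0],[0,0,-6],-0.5],
  [[0,0,0],[0,0,-10],-0.5],
  [[0,0,0],[0,0,-15],-0.5],
  [[0,0,0],[0,0,-19],-0.5],
  [[0,0,0],[0,0,-19],-0.5],
])

```text
time: 17.75
tool_pos: [0.602, -0.1826, 0.257]
tool_rot: [0.007, -0.0, 1.0, -0.003]
contact_force: [0.3, -1.0, 1.6]
gripper_width: 0.752
grasp_force: 0.0
```

```bash
python3 g.py .529,.001,.25,72.2 .701,-.012,.25,112.2; python3 - <<'E'
from h import *
for c in('top','side'):
    p=grab(c)
    for l in('slim_foot_mid','wide_foot_mid'):
        for d in manip.spot_point(p,l): print(c,l,d['score'],w(p,d['location']).round(3))
E
```

```text
.529,.001,.25,72.2 turn [-0.004  0.014  0.311] cm [ 7.3  18.37  0.49]
.701,-.012,.25,112.2 turn [-0.008  0.012 -0.387] cm [-9.9  17.07  0.73]
17.75 [ 0.602  -0.1826  0.257 ] [-0.41  0.05  1.6   0.    1.48 -1.98] 90.01286190167612
top slim_foot_mid 0.71 [0.325 0.152 0.034]
top slim_foot_mid 0.64 [0.495 0.334 0.034]
top slim_foot_mid 0.63 [0.493 0.137 0.038]
top wide_foot_mid 0.64 [ 0.58  -0.321  0.039]
side slim_foot_mid 0.81 [0.489 0.13  0.032]
side slim_foot_mid 0.7 [ 0.601 -0.183  0.034]
side slim_foot_mid 0.68 [0.501 0.335 0.031]
side slim_foot_mid 0.49 [0.325 0.157 0.035]
```

>>> apply_moves([
  [[0,0,0.15],[7.1,18.3,0],-0.5],
  [[0,0,0.311],[7.1,18.3,0],-0.5],
  [[0,0,0.311],[7.1,18.3,0],-0.5],
  [[0,0,0.311],[7.1,18.3,0],-0.5],
  [[0,0,0.311],[7.1,18.3,0],-0.5],
  [[0,0,0.311],[7.1,18.3,0],-0.5],
  [[0,0,0.311],[7.1,18.3,0],-0.5],
  [[0,0,0.311],[7.1,18.3,4],-0.5],
  [[0,0,0.311],[7.1,18.3,8],-0.5],
  [[0,0,0.311],[7.1,18.3,12],-0.5],
  [[0,0,0.311],[7.1,18.3,12.5],-0.5],
  [[0,0,0.311],[7.1,18.3,12.5],-0.5],
  [[0,0,0.311],[7.1,18.3,12.5],-0.5],
])

```text
time: 19.35
tool_pos: [0.5293, 0.0009, 0.1251]
tool_rot: [0.002, 0.155, 0.988, -0.0]
contact_force: [1.0, -0.6, 0.2]
gripper_width: 0.747
grasp_force: 0.0
```

```bash
python3 g.py .529,.001,.05,72.2 ; python3 -c "
from h import *
p=grab('side');a=cv2.resize(p['image'][130:220,220:340],None,fx=4,fy=4,interpolation=cv2.INTER_CUBIC)
p=grab('top');b=cv2.resize(p['image'][160:250,190:310],None,fx=4,fy=4,interpolation=cv2.INTER_CUBIC)
cv2.imwrite('pics/s3.png',cv2.cvtColor(np.hstack([a[:,:400],b[:,:400]]),cv2.COLOR_RGB2BGR))"
```

```text
.529,.001,.05,72.2 turn [ 0.     0.003 -0.001] cm [ 0.06 -0.01  7.51]
19.35 [0.5293 0.0009 0.1251] [-0.14 -0.07  1.95 -0.    1.26 -1.4 ] 72.13664994923721
```

View pics/s3.png

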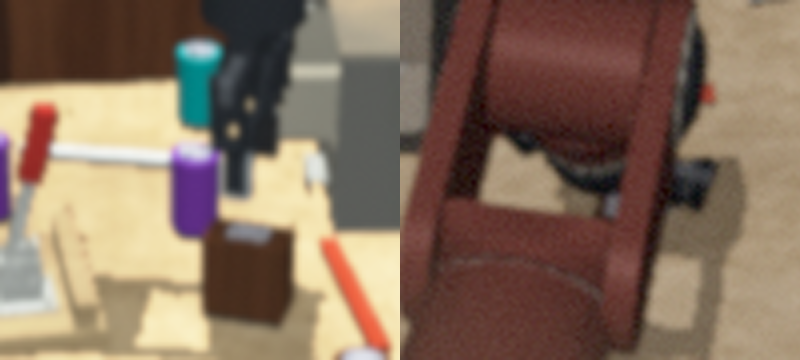

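The two fingers at (238,180) and (265,140) straddle the oblong foot at (248,270). I'll descend and grip.

>>> apply_moves([
  [[0,0,0],[0,0,2],-0.5],
  [[0,0,0],[0,0,4],-0.5],
  [[0,0,0],[0,0,6],-0.5],
  [[0,0,0],[0,0,7.1],-0.5],
  [[0,0,0],[0,0,7.5],-0.5],
  [[0,0,0],[0,0,7.5],-0.5],
  [[0,0,0],[0,0,7.5],1],
  [[0,0,0],[0,0,7.5],1],
  [[0,0,0],[0,0,7.5],1],
  [[0,0,0],[0,0,7.5],1],
  [[0,0,0],[0,0,7.5],1],
  [[0,0,0],[0,0,7.5],1],
  [[0,0,0],[0,0,7.5],1],
  [[0,0,0],[0,0,7.5],1],
])

```text
time: 20.85
tool_pos: [0.5288, 0.0016, 0.0492]
tool_rot: [0.001, 0.155, 0.988, 0.0]
contact_force: [0.5, -0.2, 6.0]
gripper_width: 0.412
grasp_force: 60.6
```

```bash
python3 g.py .458,-.2,.2,94 .458,-.2,.0592,94
```

```text
.458,-.2,.2,94 turn [-0.     0.002 -0.381] cm [  0.54 -21.35 -15.09]
.458,-.2,.0592,94 turn [-0.     0.002 -0.381] cm [  0.57 -21.36  -1.01]
20.85 [0.5288 0.0016 0.0492] [-0.14  0.04  1.99  0.    1.12 -1.4 ] 72.19528369304194
```

>>> apply_moves([
  [[0,0,0],[0,0,-5],1],
  [[0,0,0],[0,0,-10],1],
  [[0,0,0],[0,0,-15],1],
  [[0,0,0],[0,0,-15],1],
  [[0,0,-0.1],[0.6,-21.4,-15],1],
  [[0,0,-0.2],[0.6,-21.4,-15],1],
  [[0,0,-0.38],[0.6,-21.4,-15],1],
  [[0,0,-0.38],[0.6,-21.4,-15],1],
  [[0,0,-0.38],[0.6,-21.4,-15],1],
  [[0,0,-0.38],[0.6,-21.4,-15],1],
  [[0,0,-0.38],[0.6,-21.4,-15],1],
  [[0,0,-0.38],[0.6,-21.4,-15],1],
  [[0,0,-0.38],[0.6,-21.4,-12],1],
  [[0,0,-0.38],[0.6,-21.4,-8],1],
  [[0,0,-0.38],[0.6,-21.4,-5],1],
  [[0,0,-0.38],[0.6,-21.4,-2.5],1],
  [[0,0,-0.38],[0.6,-21.4,-1.2],1],
  [[0,0,-0.38],[0.6,-21.4,-0.9],1],
  [[0,0,-0.38],[0.6,-21.4,-0.9],1],
  [[0,0,-0.38],[0.6,-21.4,-0.9],1],
])

```text
time: 22.85
tool_pos: [0.4578, -0.2007, 0.0585]
tool_rot: [0.001, -0.035, 0.999, -0.001]
contact_force: [-0.4, -0.1, -1.1]
gripper_width: 0.412
grasp_force: 61.1
```

```bash
python3 g.py .458,-.2,.0532,94
```

```text
.458,-.2,.0532,94 turn [-0.002  0.002 -0.   ] cm [-0.03  0.07  0.53]
22.85 [ 0.4578 -0.2007  0.0585] [-0.56 -0.05  2.05 -0.    1.13 -2.2 ] 93.99443538093021
```

>>> apply_moves([
  [[0,0,0],[0,0,0.2],1],
  [[0,0,0],[0,0,0.4],1],
  [[0,0,0],[0,0,0.48],1],
  [[0,0,0],[0,0,0.48],1],
  [[0,0,0],[0,0,0.48],0.3],
  [[0,0,0],[0,0,0.48],0],
  [[0,0,0],[0,0,0.48],-0.5],
  [[0,0,0],[0,0,0.48],-0.5],
  [[0,0,0],[0,0,0.48],-0.5],
  [[0,0,0],[0,0,0.48],-0.5],
  [[0,0,0],[0,0,-3],-0.5],
  [[0,0,0],[0,0,-6],-0.5],
  [[0,0,0],[0,0,-10],-0.5],
  [[0,0,0],[0,0,-15],-0.5],
  [[0,0,0],[0,0,-19],-0.5],
  [[0,0,0],[0,0,-19],-0.5],
  [[0,0,0],[0,0,-19],-0.5],
])

```text
time: 24.55
tool_pos: [0.457, -0.2005, 0.2482]
tool_rot: [0.001, -0.035, 0.999, -0.001]
contact_force: [0.1, 0.1, -0.6]
gripper_width: 0.751
grasp_force: 0.0
```

```bash
python3 g.py .701,-.012,.25,112.2
```

```text
.701,-.012,.25,112.2 turn [-0.002  0.002 -0.318] cm [-25.64  17.12  -0.16]
24.55 [ 0.457  -0.2005  0.2482] [-0.56 -0.26  1.9  -0.    1.5  -2.2 ] 93.9664239842526
```

>>> apply_moves([
  [[0,0,-0.1],[-25.6,17.1,0],-0.7],
  [[0,0,-0.2],[-25.6,17.1,0],-0.7],
  [[0,0,-0.318],[-25.6,17.1,0],-0.7],
  [[0,0,-0.318],[-25.6,17.1,0],-0.7],
  [[0,0,-0.318],[-25.6,17.1,0],-0.7],
  [[0,0,-0.318],[-25.6,17.1,0],-0.7],
  [[0,0,-0.318],[-25.6,17.1,0],-0.7],
  [[0,0,-0.318],[-25.6,17.1,0],-0.7],
  [[0,0,-0.318],[-25.6,17.1,0],-0.7],
  [[0,0,-0.318],[-25.6,17.1,4],-0.7],
  [[0,0,-0.318],[-25.6,17.1,8],-0.7],
  [[0,0,-0.318],[-25.6,17.1,12],-0.7],
  [[0,0,-0.318],[-25.6,17.1,12],-0.7],
  [[0,0,-0.318],[-25.6,17.1,12],-0.7],
  [[0,0,-0.318],[-25.6,17.1,12],-0.7],
])

```text
time: 26.05
tool_pos: [0.7015, -0.0128, 0.1305]
tool_rot: [0.002, -0.192, 0.981, -0.001]
contact_force: [-0.8, 0.9, 1.2]
gripper_width: 0.852
grasp_force: 0.0
```

```bash
python3 g.py .701,-.012,.05,112.2 ; python3 -c "
from h import *
p=grab('side');a=cv2.resize(p['image'][130:220,280:400],None,fx=4,fy=4,interpolation=cv2.INTER_CUBIC)
p=grab('top');b=cv2.resize(p['image'][110:200,190:310],None,fx=4,fy=4,interpolation=cv2.INTER_CUBIC)
cv2.imwrite('pics/s4.png',cv2.cvtColor(np.hstack([a[:,:400],b[:,:400]]),cv2.COLOR_RGB2BGR))"
```

```text
.701,-.012,.05,112.2 turn [-0.003  0.004 -0.001] cm [0.05 0.11 8.05]
26.05 [ 0.7015 -0.0128  0.1305] [-0.12  0.31  1.52 -0.    1.3  -2.08] 112.1364443808708
```

View pics/s4.png

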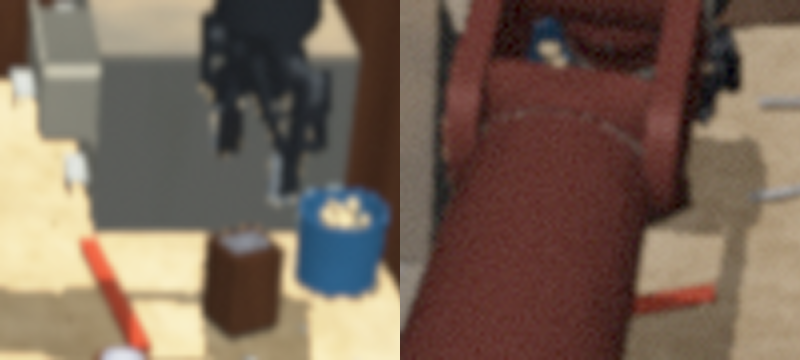

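The near finger at (285,175) and the far finger at (230,130) straddle the square foot at (243,285). The blue cup at (343,240) is clear. I'll descend and grip.

>>> apply_moves([
  [[0,0,0],[0,0,2],-0.7],
  [[0,0,0],[0,0,4],-0.7],
  [[0,0,0],[0,0,6],-0.7],
  [[0,0,0],[0,0,7.4],-0.7],
  [[0,0,0],[0,0,7.8],-0.7],
  [[0,0,0],[0,0,7.8],-0.7],
  [[0,0,0],[0,0,7.8],1],
  [[0,0,0],[0,0,7.8],1],
  [[0,0,0],[0,0,7.8],1],
  [[0,0,0],[0,0,7.8],1],
  [[0,0,0],[0,0,7.8],1],
  [[0,0,0],[0,0,7.8],1],
  [[0,0,0],[0,0,7.8],1],
  [[0,0,0],[0,0,7.8],1],
])

```text
time: 27.55
tool_pos: [0.7014, -0.012, 0.0508]
tool_rot: [0.002, -0.192, 0.981, -0.001]
contact_force: [-0.0, -0.5, 5.6]
gripper_width: 0.508
grasp_force: 60.4
```

```bash
python3 g.py .4465,-.372,.2,80.3
```

```text
.4465,-.372,.2,80.3 turn [-0.001  0.003  0.557] cm [ 37.16 -23.73 -14.99]
27.55 [ 0.7014 -0.012   0.0508] [-0.12  0.4   1.55 -0.    1.18 -2.08] 112.19116020953568
```

>>> apply_moves([
  [[0,0,0],[0,0,-5],1],
  [[0,0,0],[0,0,-10],1],
  [[0,0,0],[0,0,-15],1],
  [[0,0,0],[0,0,-18],1],
  [[0,0,0],[0,0,-18],1],
  [[0,0,0.1],[37.2,-23.7,-18],1],
  [[0,0,0.2],[37.2,-23.7,-18],1],
  [[0,0,0.3],[37.2,-23.7,-18],1],
  [[0,0,0.4],[37.2,-23.7,-18],1],
  [[0,0,0.557],[37.2,-23.7,-18],1],
  [[0,0,0.557],[37.2,-23.7,-18],1],
  [[0,0,0.557],[37.2,-23.7,-18],1],
  [[0,0,0.557],[37.2,-23.7,-18],1],
  [[0,0,0.557],[37.2,-23.7,-18],1],
  [[0,0,0.557],[37.2,-23.7,-18],1],
  [[0,0,0.557],[37.2,-23.7,-18],1],
  [[0,0,0.557],[37.2,-23.7,-18],1],
  [[0,0,0.557],[37.2,-23.7,-18],1],
  [[0,0,0.557],[37.2,-23.7,-14],1],
  [[0,0,0.557],[37.2,-23.7,-14],1],
])

```text
time: 29.55
tool_pos: [0.4436, -0.3684, 0.1833]
tool_rot: [-0.004, 0.084, 0.996, 0.003]
contact_force: [-0.5, 0.5, -2.3]
gripper_width: 0.513
grasp_force: 60.5
```

>>> apply_moves([
  [[0,0,0],[0,0,4],1],
  [[0,0,0],[0,0,8],1],
  [[0,0,0],[0,0,11],1],
  [[0,0,0],[0,0,12.4],1],
  [[0,0,0],[0,0,12.9],1],
  [[0,0,0],[0,0,13.1],1],
  [[0,0,0],[0,0,13.1],1],
  [[0,0,0],[0,0,13.1],1],
  [[0,0,0],[0,0,13.1],1],
])

```text
time: 30.45
tool_pos: [0.4458, -0.3726, 0.0593]
tool_rot: [0.001, 0.085, 0.996, -0.001]
contact_force: [0.1, 0.3, -1.2]
gripper_width: 0.514
grasp_force: 60.6
```

```bash
python3 g.py .4465,-.372,.0548,80.3
```

```text
.4465,-.372,.0548,80.3 turn [-0.002  0.002 -0.001] cm [-0.06  0.07  0.45]
30.45 [ 0.4458 -0.3726  0.0593] [-0.82  0.14  1.86  0.    1.14 -2.23] 80.268724042652
```

>>> apply_moves([
  [[0,0,0],[0,0,0.2],1],
  [[0,0,0],[0,0,0.35],1],
  [[0,0,0],[0,0,0.42],1],
  [[0,0,0],[0,0,0.42],1],
  [[0,0,0],[0,0,0.42],0.2],
  [[0,0,0],[0,0,0.42],0],
  [[0,0,0],[0,0,0.42],-0.6],
  [[0,0,0],[0,0,0.42],-0.6],
  [[0,0,0],[0,0,0.42],-0.6],
  [[0,0,0],[0,0,0.42],-0.6],
  [[0,0,0],[0,0,-3],-0.6],
  [[0,0,0],[0,0,-6],-0.6],
  [[0,0,0],[0,0,-10],-0.6],
  [[0,0,0],[0,0,-15],-0.6],
  [[0,0,0],[0,0,-20],-0.6],
  [[0,0,0],[0,0,-20],-0.6],
  [[0,0,0],[0,20,-20],-0.6],
  [[0,0,0],[0,20,-20],-0.6],
  [[0,0,0],[0,40,-20],-0.6],
  [[0,0,0],[0,40,-20],-0.6],
])

```text
time: 32.45
tool_pos: [0.4787, -0.1729, 0.2572]
tool_rot: [-0.0, 0.085, 0.996, 0.0]
contact_force: [0.6, -0.2, 0.0]
gripper_width: 0.797
grasp_force: 0.0
```

>>> apply_moves([
  [[0,0,0],[0,12,0],-0.6],
  [[0,0,0],[0,12,0],-0.6],
  [[0,0,0],[0,12,0],-0.6],
  [[0,0,0],[0,12,0],-0.6],
  [[0,0,0],[0,12,0],-0.6],
  [[0,0,0],[0,12,0],-0.6],
  [[0,0,0],[0,12,0],-0.6],
  [[0,0,0],[0,12,0],-0.6],
])

```text
time: 33.25
tool_pos: [0.4991, -0.0574, 0.2577]
tool_rot: [-0.0, 0.086, 0.996, -0.0]
contact_force: [-0.2, -0.3, 0.1]
gripper_width: 0.804
grasp_force: 0.0
```

```bash
python3 - <<'E'
from h import *
T=grab('top');S=grab('side')
a=cv2.resize(T['image'][165:270,285:405],None,fx=3.3,fy=4,interpolation=cv2.INTER_CUBIC)
b=cv2.resize(S['image'][185:305,225:355],None,fx=3,fy=3.5,interpolation=cv2.INTER_CUBIC)
cv2.imwrite('pics/end.png',cv2.cvtColor(np.hstack([a,b]),cv2.COLOR_RGB2BGR))
L=[('wide_foot_mid',(.584,-.322),.06,.06,.07,1),('slim_foot_mid',(.6,-.181),.04,.04,.07,1),('square_foot_mid',(.446,-.372),.044,.044,.07,0),('oblong_foot_mid',(.458,-.2),.064,.036,.07,0)]
for n,p in(('t',T),('s',S)):
    for l,x0,*_ in L:
        for d in manip.spot_point(p,l): print(n,l,w(p,d['location']).round(3))
print(manip.state()['tool_pos'],manip.state()['time'])
E
```

```text
t wide_foot_mid [ 0.579 -0.321  0.038]
t slim_foot_mid [0.497 0.333 0.034]
t slim_foot_mid [ 0.596 -0.18   0.039]
t slim_foot_mid [0.489 0.133 0.037]
t slim_foot_mid [0.329 0.151 0.035]
t square_foot_mid [ 0.443 -0.369  0.041]
t oblong_foot_mid [ 0.456 -0.201  0.038]
s wide_foot_mid [ 0.585 -0.322  0.041]
s slim_foot_mid [ 0.6   -0.184  0.036]
s slim_foot_mid [0.327 0.154 0.035]
s slim_foot_mid [0.492 0.131 0.035]
s slim_foot_mid [ 0.451 -0.371 -0.002]
s slim_foot_mid [0.498 0.336 0.035]
s square_foot_mid [ 0.445 -0.369  0.039]
s oblong_foot_mid [ 0.454 -0.198  0.039]
[ 0.49917027 -0.05639116  0.2578127 ] 33.75
```

View pics/end.png

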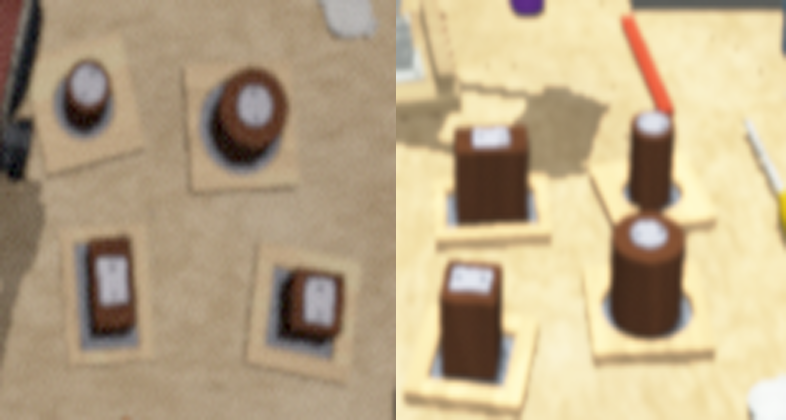

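All four feet stand in their matching recesses, with grey felt visible around each base in the top view (87,97), (248,115), (110,290), (315,305) and in the side view. Handing in.

```bash
python3 -c "
from plant import manip
print(manip.job_done())"
```

```text
the job is handed in; nothing more can be done
None
```

All four feet are upright in their matching nests, the drawer knob and coloured look-alikes were not touched, and the job was handed in at about 34 s; the final camera check showed all four seated, but no verdict came back.

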